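# Gauge the brass liner of a lacquered pot and put the locked gauge back

### The arm

A 7-joint arm with a two-finger parallel gripper is mounted at the origin on the work surface. World frame = base frame: x ahead of the robot, y to its left, z up, the work surface at z = 0. Lengths are in mm, angles in rad, forces in N, time in s.
With the tool pointing down it reaches from about 400 to 900 mm from the base axis. Payload 5.6 kg.
Tool frame: the origin (TCP) lies midway between the tips of the shut fingers; the grasp point (between the pads) lies 19 mm behind it; z points along the fingers, y is the line along which they close (so a half turn about z gives the same grasp; the last joint's range is limited). The gripper opens to 92 mm and grips with 3 to 60 N. Pads are 20 mm wide; open, the fingers measure 128 mm over their backs; the gripper's body (75 mm by 189 mm) begins 69 mm behind the grasp point.
Start: joints at [1.243, 0.468, -0.012, 1.603, 0.006, 1.071, -0.056], TCP at [182.585, -623.836, 214.592] pointing down, gripper open.
Joint ranges: [-2.53, 2.53], [-0.31, 2.02], [-1.57, 1.55], [0.28, 2.44], [-1.29, 4.43], [0.15, 1.84], [-2.92, 2.92]. Speed limits (rad/s): [2.57, 2.57, 3.14, 3.14, 3.14, 3.14, 3.14].

### API

Orientations are given as a rotation vector (axis times angle).
In Python, from cell import robot, grip, kin, viewer gives the robot as it stands. Calls block until the motion is done:
- robot.movep(position, orientation): joint-space move of the TCP to a pose.
- robot.servo_line(position, feed=150, rotation=None): straight line of the TCP; rotation=None keeps the orientation; feed is the mean speed in mm/s.
- robot.goto_joints(angles): joint-space move.
- grip(opening, newtons=None): opening from 0.0 (shut) to 1.0 (fully open); newtons is the grip in N (None keeps the last); returns when the fingers have stopped.
- robot.hold(seconds).
- kin.ik(position, orientation): joint angles nearest the present ones, or None.
- robot.observe(): the state.
- viewer.read_camera(name): name is "scene" or "top" or "wrist"; returns the picture (384x512x3 uint8, red, green, blue); there is no depth.
- viewer.camera_info(name): a dict with "camera_matrix" (3x3 intrinsics, pixels), "R" (3x3) and "t" (3): a world point X has camera coordinates R X + t. Camera axes: x right, y down, z forward; pixel columns grow to the right and rows downward; lengths in mm; the calibration is good to about 2 mm. A picture is of the moment at which its call begins: read the wrist's pose just before it. camera_info takes no time and is no camera call; for the wrist camera it gives the pose at the moment of the call.
A pose or a line that the arm cannot do raises robot.IKError and nothing moves.
- robot.job_done(): hands the job in; it is judged then, once.
Trained networks look in the newest picture that a camera, given by its name, has taken for a name from the list of things; names that differ only in an ending like _2 or _b are one class to them, and where a whole thing is asked for, a point or a joint stands for the part that bears it (a point fixed in the world has none). Each returns a list of dicts, best first, with "confidence" (0 to 1); they miss things now and then, are a little off and sometimes report something else, mostly with a low value. They report only what shows in the picture. A call takes as long as a camera call. They do not tell look-alikes from the thing itself.
- viewer.silhouettes(name, camera): "mask" (384x512 bool, what is visible of it).
- viewer.pinpoint(name, camera): "at" ([x, y, z] in mm, in the coordinates of the camera as it stood for that picture, good to about 4 mm: a listed point, or the origin of a listed thing).
The state is a dict: "t": time; "joints": joint angles; "joint_velocities": joint speeds; "joint_torque": joint torques, N m; "tcp_pos": TCP position; "tcp_rot": TCP orientation; "contact_force": force on the tool from outside, world axes, zero at the start; "wrist_torque": the same for the moment, N m; "grip_width": opening from 0.0 (shut) to 1.0 (fully open); "grip_force": force on a finger pad.
Only numpy, scipy, OpenCV 4.12 (cv2) and the standard library are available. Lean on these libraries where they do the work, as an engineer would, in place of code of your own. Each camera call takes 0.05 s, during which the arm holds its last target. There are 200 camera calls.

### The job

Take the spring-legged bore gauge from its wooden stand by squeezing its two side tabs together, and lower it gently into the brass liner of the lacquered brush pot until its flange sits flat on the liner's rim. Let the tabs go so that the plungers spring out against the bore, then press the cap on top down to its stop to lock them. Lift the locked gauge out by its top block, without squeezing the tabs, and stand it upright back in its stand with the reading kept; never force it against the pot, and leave everything else where it is.

Things in the scene. Friction and masses are not known exactly. Their poses are not given: they have to be found in the camera images.
- gauge: The bore gauge, about 0.4 kg of plain steel, upright in the stand at the start, plungers sprung out, cap up. Origin: centre of the underside of its round flange (74 mm across, 6 mm thick); z up along the gauge. A stem and guide nose hang below the flange with a plunger out to +y and one to -y; above it stand two side tabs (+y and -y), then a rigid top block, then the lock cap.
- gauge_nose (a point): Foot of the gauge's round guide nose, on its axis, 42 mm below the flange's underside. The nose is 30 mm across here and tapers out to 43 mm in 6 mm of height, stays so for 5 mm, then a 14 mm stem goes up to the flange. The axis of the round-ended plungers (8 mm thick) lies 20 mm above this point.
- gauge_tabs (a point): Point on the gauge's axis midway between its two flat side tabs, 20 mm above the flange's underside. Tabs 24 mm high (8 to 32 mm above the underside), 22 mm wide along the gauge's x, outer faces at y = +-(15 mm + joint plunger). Each tab is one piece with the plunger below it; squeezed to 30 mm across they meet a stop with both plungers drawn in (about 1.7 N a tab). Let go, they spring out.
- gauge_block (a point): Centre of the rigid top block, 47 mm above the flange's underside: 22 mm high (36 to 58 mm), 26 mm along the gauge's x, 20 mm along its y, clear above the tabs. Squeezing it moves nothing.
- cap_top (a point): Centre of the top of the round lock cap, 16 mm across, on the gauge's axis: 68 mm above the flange's underside when up, 63 mm when locked.
- plunger (a joint): How far each plunger and its tab stand out (m), both sides alike: 0 drawn in (tips 38 mm across, inside the nose's outline), 0.004 when both touch the 46 mm bore, 0.008 sprung fully out (54 mm across).
- lock (a joint): Travel of the lock cap (m): 0 up and free, 0.005 down and locked. It slides stiffly and stays where it is left: about 4.5 N from above moves it, 8 N brings it to its stop. While down, a light brake holds the plungers; squeezing the tabs by more than about 5 N slips it and spoils the reading.
- pot: Black lacquered brush pot with two gold bands and a brass liner in its mouth, fixed to the table, about 86 mm across and 110 mm high. Origin: centre of its underside.
- pot_mouth (a point): Centre of the pot's mouth in the plane of the liner's rim, 110 mm above the table. The brass liner: bore 46 mm, 70 mm deep, square edge, flat rim 76 mm across. It is cemented in upright, but 2.5 to 4.5 mm off this point to some side, found only by sight or feel: the tapered nose pressed on the bore's edge feels a side force towards the bore's centre.
- stand: The gauge's stand: a light wood block 100 x 100 x 55 mm, fixed to the table, with a round pocket 62 mm across and 50 mm deep in its top, centred. Origin: centre of its underside. The gauge stands in it with its flange on the block's top.
- paint_jar: Bystander: small glass paint jar, 48 mm across, 55 mm high. Origin: centre of its underside.
- brush: Bystander: brush lying flat, 170 mm long along its x. Origin: under its middle.
- pot_b: Bystander: loose black pot with one gold band and no liner, 80 mm across, 90 mm high. Origin: centre of its underside.
- wood_block: Bystander: wooden block lying flat, 190 x 55 x 35 mm. Origin: centre of its underside.
- putty_tin: Bystander: flat metal tin, 72 mm across, 26 mm high. Origin: centre of its underside.
Mind the look-alikes: they are no part of the job. What is shaped like the gauge but green or turquoise is not meant.

How it is judged (in metres and radians):
On the way, in this order (a step that is already met when the one before it is completed fails the run):
1. The gauge sits in the liner with its flange flat on the rim (within 2 mm), the cap still up, and the plungers have sprung out to the bore (joint 3.2 to 4.8 mm) (horizontal distance between gauge and pot_mouth below 0.0085 m and z of gauge in the frame of pot_mouth between -0.003 and 0.002 m and angle between gauge's own z axis and vertical below 0.06 rad and value of joint plunger between 0.0032 and 0.0048 m and value of joint lock below 0.0025 m), for 0.2 s.
2. The cap is pressed down (past 4 mm) while the gauge still sits in the liner with the plungers on the bore (horizontal distance between gauge and pot_mouth below 0.0085 m and z of gauge in the frame of pot_mouth between -0.003 and 0.002 m and angle between gauge's own z axis and vertical below 0.06 rad and value of joint plunger between 0.0032 and 0.0048 m and value of joint lock above 0.004 m), for 0.2 s.
At the end, for the whole second after the job is handed in: The gauge stands upright (within 0.08 rad) and at rest in its stand, flange on the block's top (within 3 mm) and within 13 mm of its centre, with the cap down (past 4 mm) and the plungers still where the bore set them (joint 3.2 to 4.8 mm) (horizontal distance between gauge and stand below 0.013 m and z of gauge in the frame of stand between 0.052 and 0.058 m and angle between gauge's own z axis and vertical below 0.08 rad and value of joint plunger between 0.0032 and 0.0048 m and value of joint lock above 0.004 m and linear speed of gauge below 0.02 m/s); the robot touches nothing.
It fails at once if The gauge is forced against the pot or its liner (over 22 N) (contact force between gauge and pot above 22 N).
It fails at once if The robot itself knocks against the pot (over 8 N) (contact force between the arm and pot above 8 N).
It fails at once if A bystander is disturbed (moved more than 30 mm) (distance of any of paint_jar, brush, pot_b, wood_block, putty_tin from where it was at the start of the episode above 0.03 m).
It also fails if it takes over 72 s, if anything falls off the work surface, if the arm or the gripper's body presses on something with over 40 N, if the wrist force passes 120 N, or if a joint passes its speed limit or range.

## Working session

There is one attempt and no reset: what is moved stays moved. The work goes in short steps, each a Python script; the robot and the scene stay as the last script left them, time stands still between calls to the robot, and variables do not carry over. Pictures are saved under pics/ and viewed, at most 10 in all, crops included, and the job is handed in when it is done.

```bash
ls; mkdir -p pics
cat > h.py <<'E'
import numpy as np, cv2
from cell import robot, grip, kin, viewer
def cam2w(cam,p):
    i=viewer.camera_info(cam); return np.array(i["R"]).T@(np.array(p)-np.array(i["t"]))
def ray(cam,uv,z,info=None):
    i=info or viewer.camera_info(cam);R=np.array(i["R"]);t=np.array(i["t"])
    d=R.T@np.linalg.solve(np.array(i["camera_matrix"]),[uv[0],uv[1],1.]);c=-R.T@t
    return c+d*(z-c[2])/d[2]
def proj(cam,X,info=None):
    i=info or viewer.camera_info(cam);p=np.array(i["camera_matrix"])@(np.array(i["R"])@X+np.array(i["t"]));return p[:2]/p[2]
def save(im,n): cv2.imwrite("pics/"+n,cv2.cvtColor(im,cv2.COLOR_RGB2BGR))
E
python3 - <<'E'
from h import *
a=viewer.read_camera("scene");b=viewer.read_camera("top")
save(cv2.resize(b,(800,600)),"top.png");save(cv2.resize(a,(800,600)),"scene.png")
for c in("scene","top"):
  for n in("gauge","gauge_block","pot_mouth","pot","stand","paint_jar","brush","wood_block","putty_tin"):
    for d in viewer.pinpoint(n,c):
      w=cam2w(c,d["at"]);print(c,n,round(d["confidence"],2),w.round(0),proj(c,w).round(0))
print(robot.observe())
E
```

```text
pics
scene gauge 0.71 [450. -99.  40.] [250. 184.]
scene gauge 0.62 [ 596. -163.   63.] [201. 186.]
scene gauge 0.6 [ 336. -108.   39.] [275. 171.]
scene gauge 0.21 [624.   7.   2.] [222. 234.]
scene gauge_block 0.86 [ 595. -155.  105.] [201. 177.]
scene gauge_block 0.66 [444. -97.  85.] [251. 173.]
scene gauge_block 0.63 [ 337. -113.   87.] [274. 159.]
scene pot_mouth 0.83 [540. 171. 114.] [278. 229.]
scene pot 0.81 [547. 168.   1.] [275. 256.]
scene pot 0.64 [491. 386.   0.] [344. 302.]
scene stand 0.74 [ 597. -162.    5.] [203. 199.]
scene paint_jar 0.72 [ 555. -385.    2.] [185. 163.]
scene brush 0.58 [621.   4.   1.] [222. 233.]
scene brush 0.49 [ 595. -162.   62.] [201. 186.]
scene wood_block 0.57 [ 553. -389.   -0.] [185. 163.]
scene putty_tin 0.72 [ 379. -307.   -2.] [235. 157.]
top gauge 0.9 [ 595. -157.   53.] [306. 156.]
top gauge 0.58 [446. -97.  41.] [289. 202.]
top gauge 0.58 [545. 174. 111.] [203. 171.]
top gauge 0.56 [ 337. -112.   42.] [294. 235.]
top gauge_block 0.71 [ 591. -158.  104.] [308. 154.]
top gauge_block 0.63 [451. -96.  90.] [290. 199.]
top gauge_block 0.
[... 513 characters left out ...]
7945, -0.01157194,  1.60269966,  0.00601981,
        1.07136081, -0.05629444]), 'joint_velocities': array([-9.49630959e-04,  2.87682529e-04,  4.68365420e-04, -1.52864981e-03,
       -8.01641478e-05,  1.91076064e-03,  1.03938946e-05]), 'joint_torque': array([-1.95291086e-04, -5.20422828e+01, -1.25225930e-02, -2.44058257e+01,
       -5.66626014e-02,  1.13109854e-02,  9.98971785e-06]), 'tcp_pos': array([ 182.56909162, -623.85768908,  214.60583949]), 'tcp_rot': array([ 3.10971478e+00,  4.45707433e-01, -8.09373001e-05]), 'contact_force': array([-0.72191606,  0.62419365,  0.56452372]), 'wrist_torque': array([0.01927194, 0.0240425 , 0.01467928]), 'grip_force': 0.0, 'grip_width': 0.9983751459511352}
```

View pics/top.png

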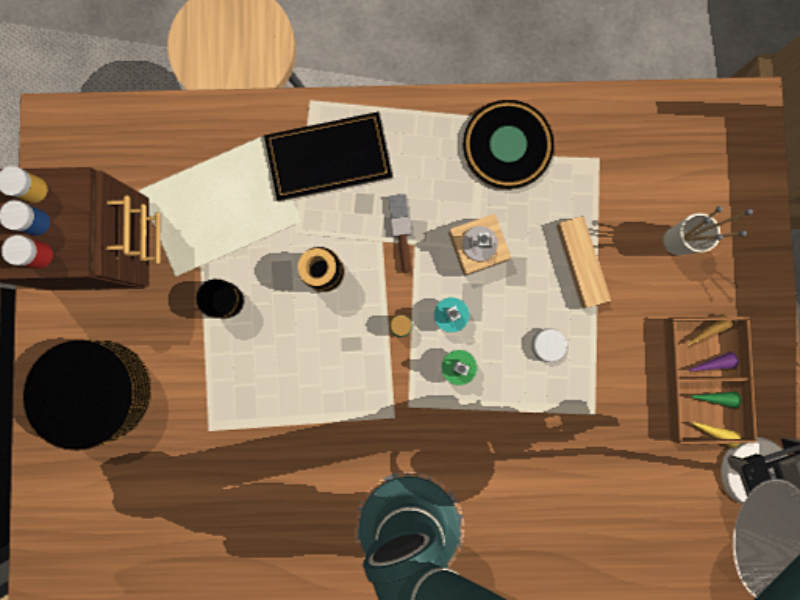

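View pics/scene.png

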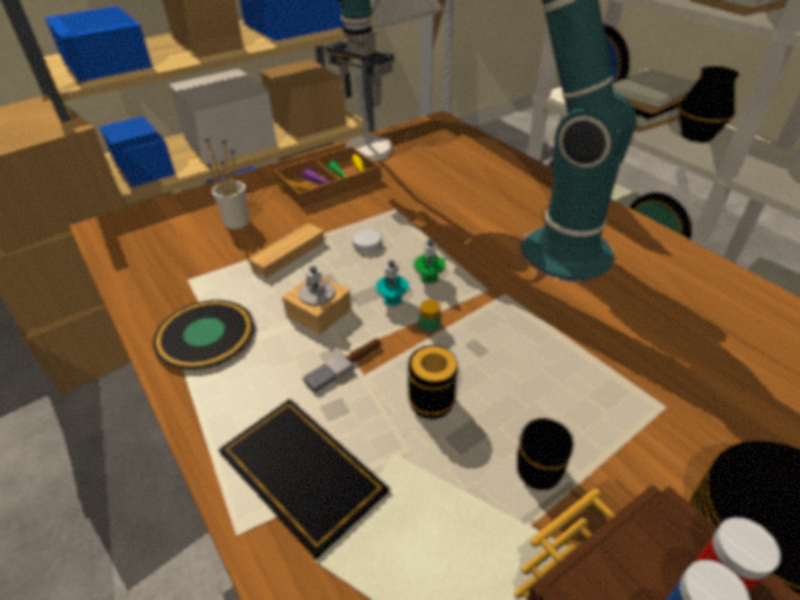

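The gauge candidates, in top-view pixels (800-wide), are steel in the wooden stand at (480,242), turquoise at (452,315) and green at (460,367). The steel one in the stand fits the description. The lined pot is at (320,268), with two bands and a brass liner. The pot at (220,298) is the unlined look-alike. Next I'll look at both targets from the wrist.

```bash
cat >> h.py <<'E'
from scipy.spatial.transform import Rotation as Ro
def down(yaw): return (Ro.from_euler('z',yaw)*Ro.from_euler('x',np.pi)).as_rotvec()
def camintool():
    o=robot.observe();i=viewer.camera_info("wrist");R=np.array(i["R"]);t=np.array(i["t"])
    T=Ro.from_rotvec(o["tcp_rot"]).as_matrix()
    return T.T@(-R.T@t-o["tcp_pos"]), T.T@R.T
E
python3 - <<'E'
from h import *
c,R=camintool();print("cam in tool",c.round(1),R.round(3).tolist())
def look(name,xy,z,yaw):
    ax=R[:,2]  # optical axis in tool
    T=Ro.from_rotvec(down(yaw)).as_matrix()
    d=T@ax; off=T@c
    s=(z-100-(-off[2]) *0+off[2])/(-d[2])  # distance along axis to height 100
    p=np.array([xy[0],xy[1],z])-np.r_[(off+d*s)[:2],0]
    robot.movep(p,down(yaw)); robot.hold(.3)
    o=robot.observe();im=viewer.read_camera("wrist");i=viewer.camera_info("wrist")
    save(im,name+".png");np.savez(name+".npz",im=im,**{k:np.array(i[k]) for k in("camera_matrix","R","t")})
    print(name,o["t"],o["tcp_pos"].round(1),o["joints"].round(2))
    for n in("gauge","gauge_block","gauge_tabs","cap_top","stand") if name=="wg" else ("pot_mouth","pot"):
        for dd in viewer.pinpoint(n,"wrist"):
            w=cam2w("wrist",dd["at"]);print(n,round(dd["confidence"],2),w.round(1),proj("wrist",w).round(0))
look("wp",(544,172),330,0)
look("wg",(595,-158),330,0)
ims=[cv2.imread(f"pics/{n}.png") for n in("wp","wg")]
cv2.imwrite("pics/both.png",np.vstack([np.hstack(ims)])[:, :][:, :] if 0 else cv2.resize(np.hstack(ims),(800,300)))
E
```

```text
cam in tool [  72.9    0.4 -169.6] [[0.001, -0.966, -0.257], [1.0, 0.0, 0.001], [-0.0, -0.257, 0.966]]
wp 4.4417 [577.7 172.4 330. ] [ 0.33  0.46 -0.95  1.54  0.38  1.34 -2.23]
pot_mouth 0.88 [546.9 171.7 108. ] [256. 191.]
pot 0.86 [ 4.869e+02  3.825e+02 -3.000e-01] [142. 207.]
pot 0.8 [544.6 169.8  -0.7] [257. 177.]
wg 6.1583 [ 628.7 -156.2  330.2] [ 0.79  0.54 -0.9   1.43  0.42  1.38 -1.69]
gauge 0.89 [ 451.9 -101.3   41.5] [224. 261.]
gauge 0.66 [ 338.1 -112.4   42.8] [232. 316.]
gauge 0.63 [ 593.9 -161.7   53.1] [259. 185.]
gauge_block 0.81 [ 597.  -158.4  100.9] [257. 191.]
gauge_block 0.8 [446.1 -99.6  89.4] [220. 279.]
gauge_block 0.64 [ 336.7 -112.5   89.2] [230. 335.]
gauge_block 0.62 [545.8 170.7 104.9] [ 34. 224.]
gauge_tabs 0.81 [ 595.7 -167.    77.1] [262. 187.]
gauge_tabs 0.74 [445.3 -99.6  62. ] [222. 270.]
gauge_tabs 0.7 [ 558.9 -386.6    0.9] [382. 197.]
gauge_tabs 0.59 [ 335.3 -109.6   64.4] [229. 325.]
cap_top 0.68 [ 592.9 -159.2  117.1] [257. 196.]
cap_top 0.61 [444.1 -98.3 106.2] [218. 286.]
cap_top 0.53 [ 334.4 -109.1  106.2] [227. 344.]
stand 0.6 [ 5.962e+02 -1.628e+02 -5.000e-01] [259. 177.]
```

View pics/wp.png

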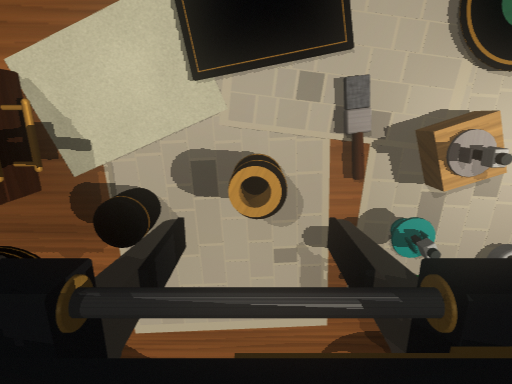

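View pics/wg.png

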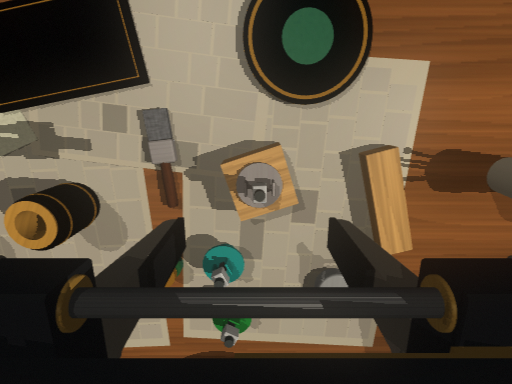

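The pot view shows the brass ring around (256,190), with the bore visibly dark. The gauge view shows the steel gauge in its stand at (259,188), and turquoise and green at (223,262) and (232,330). I'll take closer looks at both for accuracy.

```bash
cat >> h.py <<'E'
C,RC=np.array([72.9,.4,-169.6]),np.array([[0.001,-0.966,-0.257],[1,0,.001],[0,-0.257,.966]])
def look(name,xy,zt,z,yaw,names=()):
    T=Ro.from_rotvec(down(yaw)).as_matrix(); d=T@RC[:,2]; off=T@C
    s=(z+off[2]-zt)/(-d[2])
    p=np.array([xy[0],xy[1],z])-np.r_[(off+d*s)[:2],0]
    robot.movep(p,down(yaw)); robot.hold(.25)
    i=viewer.camera_info("wrist");im=viewer.read_camera("wrist")
    save(im,name+".png");np.savez(name+".npz",im=im,**{k:np.array(i[k]) for k in("camera_matrix","R","t")})
    o=robot.observe();print(name,o["t"],o["tcp_pos"].round(1))
    for n in names:
        for dd in viewer.pinpoint(n,"wrist")[:2]:
            w=cam2w("wrist",dd["at"]);print(n,round(dd["confidence"],2),w.round(1),proj("wrist",w).round(0))
E
python3 - <<'E'
from h import *
look("cp",(545,172),110,190,0,("pot_mouth",))
look("cg",(595,-159),100,190,0,("gauge","gauge_block","cap_top","stand"))
a,b=[cv2.imread(f"pics/{n}.png")[100:300,156:356] for n in("cp","cg")]
cv2.imwrite("pics/close.png",cv2.resize(np.hstack([a,b]),(800,400),interpolation=cv2.INTER_CUBIC))
E
```

```text
cp 8.1417 [538.9 172.1 190.1]
pot_mouth 0.61 [543.7 174.5 108.4] [253. 193.]
cg 9.7583 [ 591.3 -157.3  190.1]
gauge 0.82 [ 450.6 -100.8   42.7] [211. 290.]
gauge 0.78 [ 592.5 -163.    53.3] [261. 183.]
gauge_block 0.75 [449.5 -98.3  89. ] [202. 315.]
gauge_block 0.73 [ 596.7 -161.   102.7] [259. 191.]
cap_top 0.51 [ 595.2 -159.4  118.2] [257. 197.]
```

View pics/close.png

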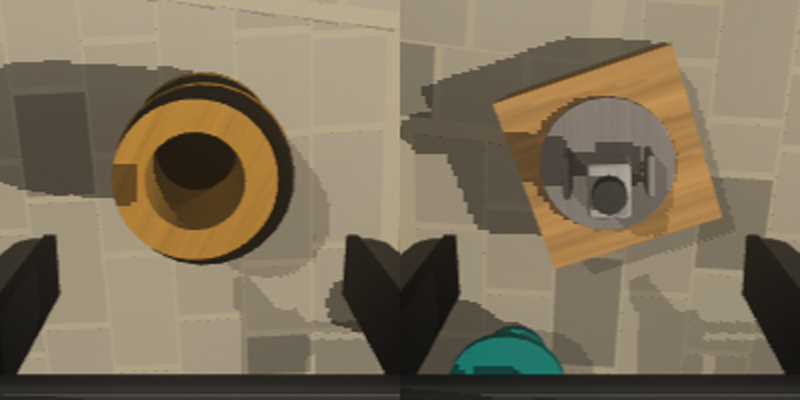

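The close views show the rim and bore centre near native (253,190). The steel gauge's tabs are at composite (567,170) and (650,168), so its y axis lies roughly along world y. I'll rectify these to metric planes and fit.

```bash
cat > rect.py <<'E'
from h import *
def rect(f,xy,z,half,s):
    d=np.load(f+".npz");i={k:d[k] for k in("camera_matrix","R","t")}
    w=[(xy[0]+a*half,xy[1]+b*half) for a,b in((1,1),(1,-1),(-1,-1),(-1,1))]
    src=np.float32([proj("",np.array([x,y,z]),i) for x,y in w]);n=2*half*s
    M=cv2.getPerspectiveTransform(src,np.float32([(0,0),(n,0),(n,n),(0,n)]))
    return cv2.warpPerspective(d["im"],M,(n,n),flags=cv2.INTER_CUBIC)
def circ(im,s,r0,r1,sign,c0=(0,0)):
    "radial edge search; returns centre offset (world dx,dy), radius"
    g=cv2.GaussianBlur(im,(0,0),s*.6).astype(float).sum(2);n=im.shape[0]/2;P=[]
    rs=np.arange(r0,r1,.2)
    for a in np.linspace(0,2*np.pi,180,endpoint=False):
        u=(n+(c0[0]+rs*np.cos(a))*s).astype(np.float32);v=(n+(c0[1]+rs*np.sin(a))*s).astype(np.float32)
        p=cv2.remap(g.astype(np.float32),u[None],v[None],1)[0];d=np.gradient(p)*sign;k=d.argmax()
        P.append((c0[0]+rs[k]*np.cos(a),c0[1]+rs[k]*np.sin(a),d[k]))
    P=np.array(P);P=P[P[:,2]>np.median(P[:,2])*.4]
    for _ in range(6):
        A=np.c_[2*P[:,:2],np.ones(len(P))];x=np.linalg.lstsq(A,(P[:,:2]**2).sum(1),rcond=None)[0]
        r=np.sqrt(x[2]+x[0]**2+x[1]**2);e=abs(np.hypot(*(P[:,:2]-x[:2]).T)-r)
        P=P[e<max(1,2*np.median(e))]
    return (-x[1],-x[0],r,len(P),e.mean()) # dx=-v, dy=-u
if __name__=="__main__":
    for f in("cp","wp"):
        im=rect(f,(545,172),110,50,5)
        for nm,a in(("bore",(17,28,1)),("rim",(33,43,-1))):
            c=circ(im,5,*a);print(f,nm,545+c[0],172+c[1],c[2:])
    for f in("cg","wg"):
        im=rect(f,(595,-161),61,55,5);c=circ(im,5,33,41,0+(-1));print(f,"flange",595+c[0],-161+c[1],c[2:])
        c=circ(im,5,33,41,1);print(f,"flange+",595+c[0],-161+c[1],c[2:])
    A=rect("cp",(545,172),110,50,4);B=rect("cg",(595,-161),113,50,4)
    for q in(A,B):
        cv2.line(q,(200,0),(200,400),(255,0,0),1);cv2.line(q,(0,200),(400,200),(255,0,0),1)
    save(np.hstack([A,B]),"rect.png")
E
python3 rect.py
```

```text
cp bore 546.4408822832314 174.2384427922119 (np.float64(22.85535455476984), 136, np.float64(0.10601823824160551))
cp rim 546.4694284284922 174.090790913122 (np.float64(37.53504040186609), 137, np.float64(0.09504587714237918))
wp bore 546.5081501334719 174.12872413080552 (np.float64(22.87127264477226), 152, np.float64(0.17122539407843265))
wp rim 546.6565826005182 173.9794105917328 (np.float64(37.529409233928874), 149, np.float64(0.18065961422057847))
cg flange 595.031335167001 -160.9501633885299 (np.float64(36.19333228071526), 110, np.float64(0.2535750790740583))
cg flange+ 594.7181963266497 -160.35981100283692 (np.float64(38.307530067118606), 79, np.float64(0.3895649223745446))
wg flange 594.995229975243 -161.20407945255025 (np.float64(36.14136051057911), 95, np.float64(0.2662909998190656))
wg flange+ 594.9596355696748 -159.5739415843077 (np.float64(38.87209881290253), 83, np.float64(0.4257372988998124))
```

View pics/rect.png

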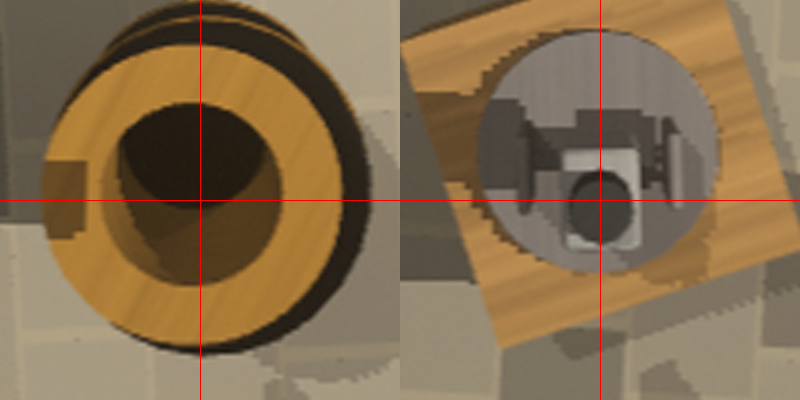

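The bore fits at (546.4,174.2). The gauge is at (595,-161), with its block centred on the crosshair, its y axis along world y and the cap up. That's clearly the steel one in the stand, so I'll grasp it.

```bash
cat >> h.py <<'E'
def st(tag=""):
    o=robot.observe();print(tag,"t%.2f"%o["t"],o["tcp_pos"].round(2),"F",o["contact_force"].round(2),"M",o["wrist_torque"].round(2),"w%.3f gf%.1f"%(o["grip_width"],o["grip_force"]));return o
E
python3 - <<'E'
from h import *
G=(595.,-161.)
robot.movep([*G,160],down(0));grip(1.0);st("above")
robot.servo_line([*G,66],feed=90);robot.hold(.2);st("at tabs")
grip(0.0,20);robot.hold(.2);st("gripped")
robot.servo_line([*G,80],feed=40);robot.hold(.2);st("lifted14")
save(viewer.read_camera("wrist"),"held.png")
E
```

```text
above t10.43 [ 595.52 -160.83  161.15] F [-0.01  0.47 -1.09] M [-0.02 -0.02 -0.01] w1.001 gf0.0
at tabs t11.82 [ 595.28 -161.17   66.52] F [-0.69 -0.41  0.66] M [ 0.02  0.02 -0.02] w0.997 gf0.0
gripped t12.98 [ 595.16 -160.85   66.12] F [0.48 0.69 0.81] M [ 0.2  -0.07  0.03] w0.314 gf20.0
lifted14 t13.68 [ 594.79 -161.02   79.77] F [ 0.4   0.08 -4.39] M [0.01 0.03 0.  ] w0.315 gf19.9
```

View pics/held.png

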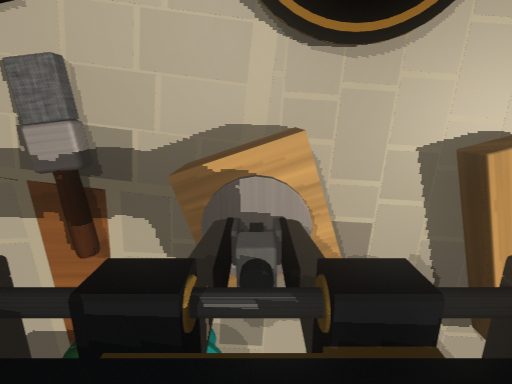

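The gauge is held, showing symmetrically between the fingers at (257,240), and the force shows its weight of about 4.4 N. Next I'll check the lateral offset, carry it over and insert it by feel.

Run:
```python
from h import *
L=ray("wrist",(204,217),74.8);R=ray("wrist",(312,217),74.8);gy=(L[1]+R[1])/2
o=robot.observe();off=o["tcp_pos"][1]-gy;print("flange y",gy,"width",L[1]-R[1],"off",off)
off=float(np.clip(off,-2,2)) if abs(L[1]-R[1]-74)<3 else 0.
x,y=546.45,174.2+off
robot.servo_line([595,-161,195],feed=180)
robot.movep([x,y,190],down(0));robot.hold(.4)
base=np.mean([robot.observe()["contact_force"] for _ in range(1)]+[(robot.hold(.02),robot.observe()["contact_force"])[1] for _ in range(8)],0);print("base",base)
np.save("base.npy",base);st("over pot")
robot.servo_line([x,y,166],feed=60);z=166.
def F():
    fs=[]
    for _ in range(4): robot.hold(.02);fs.append(robot.observe()["contact_force"])
    return np.mean(fs,0)-base
n=0
while z>124 and n<60:
    n+=1; z-= 1.5 if z>148 else 3
    robot.servo_line([x,y,z],feed=30); f=F()
    lat=np.hypot(*f[:2])
    if abs(f[2])>2 or lat>1.5: print("z%.1f"%z,f.round(2),(round(x,2),round(y,2)))
    if f[2]>8: z+=2; robot.servo_line([x,y,z],feed=30)
    if lat>1.5 and f[2]>1: x+=.5*f[0]/lat;y+=.5*f[1]/lat
    if robot.observe()["t"]>32: print("slow");break
np.save("xy.npy",[x,y,z]);st("end")
```

```text
flange y -162.64335469743554 width 70.15861566640507 off 1.6538734337360665
base [-0.20560129 -0.03917655 -3.62126627]
over pot t16.33 [546.5  174.08 190.02] F [ 0.07  0.69 -2.44] M [ 0.   -0.01 -0.02] w0.313 gf19.9
end t23.22 [546.41 174.2  123.91] F [ 0.61 -0.62 -4.07] M [-0.04  0.02 -0.03] w0.316 gf19.9
```

The gauge went in with no contact. I'll seat the flange gently and release the tabs.

Run:
```python
from h import *
base=np.load("base.npy");x,y,z=np.load("xy.npy")
def F():
    fs=[]
    for _ in range(4): robot.hold(.02);fs.append(robot.observe()["contact_force"])
    return np.mean(fs,0)-base
f=F()
while z>118 and f[2]<2.5:
    z-=.5;robot.servo_line([x,y,z],feed=15);f=F()
print("z",z,f.round(2));st("seat")
grip(0.6);robot.hold(.3);st("released")
robot.servo_line([x,y,200],feed=120)
look("seated",(546,174),130,235,0,("gauge","cap_top"))
for n in("gauge","gauge_nose"):
    viewer.read_camera("scene")
    for d in viewer.pinpoint("gauge","scene")[:3]: print(cam2w("scene",d["at"]).round(1))
im=cv2.imread("pics/seated.png")[90:310,146:366];cv2.imwrite("pics/seatc.png",cv2.resize(im,(600,600),interpolation=cv2.INTER_CUBIC))
```

```text
z 120.5 [-1.51 -1.33  8.22]
seat t25.50 [546.56 174.27 121.01] F [-1.46 -1.65  5.02] M [-0.32  0.55 -0.01] w0.316 gf20.0
released t26.36 [546.45 174.23 120.49] F [-0.13 -0.36  0.23] M [0.05 0.03 0.03] w0.597 gf0.0
seated 27.7417 [545.7 174.4 234. ]
gauge 0.63 [544.2 174.4 103.4] [256. 187.]
gauge 0.58 [ 449.6 -101.3   44.2] [456. 243.]
cap_top 0.84 [545.3 174.2 171.6] [256. 205.]
[544.9 174.6 113.3]
[ 336.3 -107.9   38.4]
[447.2 -96.9  42.6]
[543.4 171.8 115.9]
[ 335.1 -106.    39.6]
```

View pics/seatc.png

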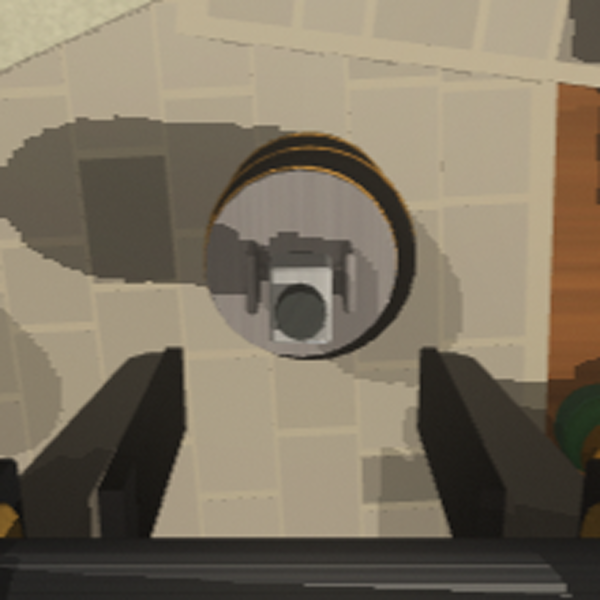

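The gauge sits flat on the rim: the flange covers the liner, the tabs at (250,275) and (350,275) in the crop have partly sprung out, and the cap is up at (300,312). Next I'll press the cap with closed fingers.

Run:
```python
from h import *
x,y,_=np.load("xy.npy")
print("cap vis",ray("wrist",(256,204.4),178).round(1))
robot.servo_line([x,y,195],feed=100);grip(0.0);robot.hold(.2)
def f0(n=4):
    fs=[]
    for _ in range(n): robot.hold(.02);fs.append(robot.observe()["contact_force"][2])
    return np.mean(fs)
b=f0(8);z=181.;robot.servo_line([x,y,z],feed=60);log=[]
while z>170.5:
    z-=.4 if z>175 else .2
    robot.servo_line([x,y,z],feed=20);f=f0(3)-b;log.append((round(z,1),round(f,1)))
    if f>9: break
print(log);robot.hold(.3);st("pressed")
robot.servo_line([x,y,195],feed=80);grip(0.6);st("up")
viewer.read_camera("wrist")
for n in("cap_top",):
    for d in viewer.pinpoint(n,"wrist")[:2]: print(n,d["confidence"],cam2w("wrist",d["at"]).round(1))
```

```text
cap vis [547.7 174.3 178. ]
[(180.6, np.float64(-0.7)), (180.2, np.float64(-0.3)), (179.8, np.float64(-0.4)), (179.4, np.float64(0.0)), (179.0, np.float64(-0.2)), (178.6, np.float64(-0.7)), (178.2, np.float64(1.9)), (177.8, np.float64(3.3)), (177.4, np.float64(3.3)), (177.0, np.float64(3.3)), (176.6, np.float64(2.9)), (176.2, np.float64(3.8)), (175.8, np.float64(3.2)), (175.4, np.float64(4.0)), (175.0, np.float64(4.3)), (174.8, np.float64(4.6)), (174.6, np.float64(5.2)), (174.4, np.float64(4.7)), (174.2, np.float64(5.5)), (174.0, np.float64(5.8)), (173.8, np.float64(5.5)), (173.6, np.float64(5.4)), (173.4, np.float64(6.3)), (173.2, np.float64(6.7)), (173.0, np.float64(7.5)), (172.8, np.float64(8.3)), (172.6, np.float64(9.4))]
pressed t38.59 [546.59 174.28 173.35] F [-0.77 -0.74 10.11] M [-0.22  0.37 -0.  ] w0.006 gf4.8
up t39.94 [546.48 174.19 195.01] F [ 0.45 -0.77  0.13] M [ 0.05  0.03 -0.04] w0.598 gf0.0
cap_top 0.56 [542.5 174.7 168.9]
```

The cap travelled about 5 mm to its stop. I'll lift the gauge by the top block and carry it back.

Run:
```python
from h import *
x,y,_=np.load("xy.npy")
robot.servo_line([x,y,146.5],feed=80);robot.hold(.1);st("at block")
grip(0.0,25);robot.hold(.2);st("gripped")
robot.servo_line([x,y,160],feed=25);st("up13")
robot.servo_line([x,y,225],feed=90);st("out")
robot.movep([595,-161,225],down(0));robot.hold(.4)
b=np.mean([(robot.hold(.02),robot.observe()["contact_force"][2])[1] for _ in range(6)]);print("b",b)
z=98.;robot.servo_line([595,-161,z],feed=80);f=0
while z>86 and f<2:
    z-=.6;robot.servo_line([595,-161,z],feed=20)
    f=np.mean([(robot.hold(.02),robot.observe()["contact_force"][2])[1] for _ in range(3)])-b
print("z",z,"f",f);st("placed")
grip(0.6);robot.hold(.2);robot.servo_line([595,-161,190],feed=120);st("clear")
look("final",(595,-161),100,215,0,("gauge","cap_top","gauge_block"))
im=cv2.imread("pics/final.png")[90:310,146:366];cv2.imwrite("pics/finalc.png",cv2.resize(im,(600,600),interpolation=cv2.INTER_CUBIC))
```

```text
at block t40.90 [546.8  174.47 147.02] F [-0.59 -0.1  -0.24] M [ 0.04 -0.02  0.  ] w0.601 gf0.0
gripped t41.73 [546.56 174.61 146.62] F [-0.08  2.82  0.28] M [ 0.44 -0.12  0.03] w0.219 gf25.0
up13 t42.42 [546.45 174.39 160.36] F [-1.09  1.43 -2.21] M [0.74 0.25 0.01] w0.220 gf25.0
out t43.29 [546.14 173.73 224.55] F [-0.53  0.42 -3.95] M [0.02 0.01 0.01] w0.212 gf25.0
b -3.4948064048954564
z 90.80000000000007 f 8.75379956631643
placed t50.41 [ 595.15 -160.99   91.58] F [-3.46 -0.02  5.53] M [0.   0.71 0.  ] w0.215 gf25.0
clear t52.26 [ 594.42 -161.11  189.19] F [0.21 0.62 0.01] M [0.03 0.06 0.02] w0.599 gf0.0
final 52.8083 [ 597.3 -160.3  214.1]
gauge 0.96 [ 340.2 -111.4   42.6] [222. 350.]
gauge 0.93 [ 453.1 -102.4   44.7] [213. 282.]
cap_top 0.5 [ 595.4 -160.2  113.9] [256. 195.]
cap_top 0.46 [446.9 -97.  106.7] [200. 318.]
gauge_block 0.88 [ 595.9 -160.6  102.5] [256. 191.]
gauge_block 0.67 [449.3 -99.7  88.3] [205. 306.]
```

View pics/finalc.png

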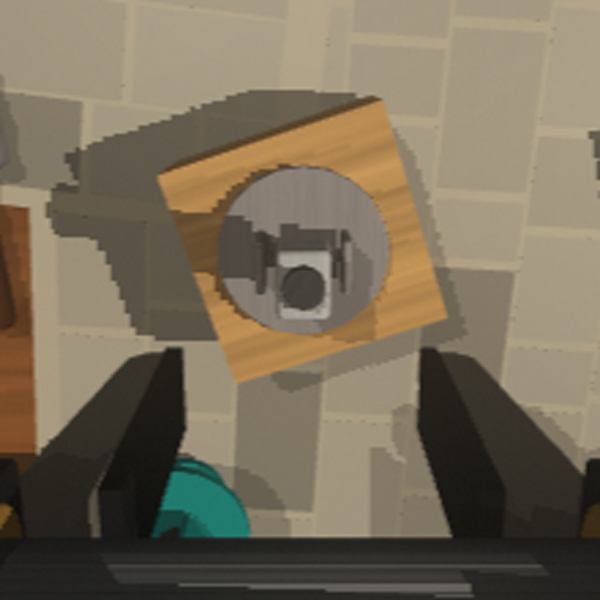

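The gauge stands upright and centred in its stand, with its flange at (303,250) in the crop. The cap is low and the tabs are closer in than at the start, so the reading is kept. I'll hand it in.

```bash
python3 -c "
from h import *
print(robot.job_done())"
```

```text
the job is handed in; nothing more can be done
None
```

I seated the gauge in the liner, released the tabs, pressed the cap to its stop, and stood the locked gauge back in its stand; I then handed the job in at about 53 s, with no verdict returned, and the plunger reading was judged only by eye from the tab spread.

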